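Lock the engraver's vise with its index pin

TASK

Lock the loose head of the engraver's ball vise with its index pin: spin the head so that the hole in its brass ear stands over the hole in the red lug, and pass the blue-handled pin from the wooden block down through both holes until its shoulder sits fully home on the ear, and let go. Leave the other tools and things standing where they are.

Things in the scene. Friction and masses are not known exactly. Their poses are not given: they have to be found in the camera images.
- vise: Lower half of the ball vise, fixed to the bench: dark steel bowl 132 mm across on a rubber ring, top at 70 mm. A red lug 34 mm wide sticks out along its +x, from 45 to 95 mm from the vertical axis, flat top at 70 mm, a white line on its outer end; 62 mm from the axis it has a hole. Origin: on the vise's vertical axis at bench height, z up. Place and yaw differ each time.
- socket (a point): Centre of the mouth of the round blind hole in the red lug's top face, 70 mm above the bench. The hole is 12.5 mm wide and 20 mm deep, upright. Axes as vise.
- vise_head (a joint): Angle (rad) of the vise's loose head about the vertical axis, anticlockwise positive from above. 0 or 2 pi puts the ear's hole exactly over the lug's hole. It turns either way without stops against a light friction of about 0.04 N m and stays where left. It starts at least 0.9 rad from alignment. The pin's tapered nose can draw in an error of 1 to 2 mm.
- jaws (a point): On the head's axis, 100 mm above the bench, at mid-height of the jaws: two dark steel blocks with a grey workpiece between, one rigid block from 83 to 117 mm, 46 mm along this point's x, 44 mm along its y. Its flat outer faces look along y: grip these to turn the head. x points to the ear and turns with the head. Below is the head's steel collar, 84 mm across, top at 83 mm.
- ear_hole (a point): Centre of the upper mouth of the hole in the head's brass ear, 83 mm above the bench, 62 mm from the axis along the head's x. The ear is 34 by 34 mm, 12 mm thick (71 to 83 mm above the bench, 1 mm over the lug); its through hole is 12.5 mm wide. Axes as jaws.
- tool_block: Dark wooden block fixed to the bench, 60 mm (x) by 200 mm (y) by 45 mm high, with three upright holes 12.5 mm wide, 34 mm deep in a row along its y, at -70, 0 and +70 mm. The index pin, graver and punch stand in them in any order. Origin: centre of its underside. Place and yaw differ each time; it and the vise may change sides.
- pin: Index pin upright in a hole of the block. Steel shank 10 mm thick, lowest 8 mm tapering to 5 mm at the tip; steel shoulder 24 mm across, 5 mm thick, its underside 30 mm above the tip; blue round handle 18 mm across, 35 to 71 mm above the tip. About 70 g. Origin at the tip, z towards the handle. Tip in the block 15 mm above the bench; fully home in the vise 53 mm above it.
- graver: Graver standing in the block, with brass ferrule and round wooden handle 28 mm across, top 92 mm above the bench. Leave it. Origin at its tip, 15 mm above the bench.
- punch: Punch standing in the block, black round handle 20 mm across, top 90 mm above the bench. Leave it. Origin at its tip, 15 mm above the bench.
- bottle: Amber drink bottle with a yellow cap, 60 mm across, 200 mm high, standing at the far edge of the work area. Leave it. Origin: centre of its underside.
- pitch_bowl: Heavy dark round pitch bowl, 130 mm across, 46 mm high. Leave it. Origin: centre of its underside.
- jar: Small glass jar 40 mm across, 55 mm high. Leave it. Origin: centre of its underside.
- brush: Hand brush lying on the bench. Leave it.
- screwdriver: Screwdriver lying on the bench between the robot and the work. Leave it.
- washer: Flat steel washer 44 mm across, 4 mm thick, on the bench. Leave it.

How it is judged (in metres and radians):
At the end, for the whole second after the job is handed in: The ear's hole stands over the lug's hole (within 4 mm), and the pin stands upright (within 0.15 rad) and at rest through both, its tip within 4 mm of the lug hole's axis and at least 14.5 mm below the lug's top (17 mm is fully home, the shoulder on the ear) (horizontal distance between each of ear_hole, pin and socket below 0.004 m and z of pin in the frame of socket below -0.0145 m and angle between pin's own z axis and vertical below 0.15 rad and linear speed of pin below 0.02 m/s); the robot touches nothing.
It fails at once if the graver or the punch is pulled up or knocked out of the block (distance of any of graver, punch from where it was at the start of the episode above 0.015 m).
It fails at once if another thing on the bench is shifted by more than 30 mm or knocked over (distance of any of bottle, jar, pitch_bowl, brush, screwdriver, washer from where it was at the start of the episode above 0.03 m or angle between any of bottle, jar's own z axis and vertical above 0.5 rad).
It also fails if it takes over 72 s, if anything falls off the work surface, if the arm or the gripper's body presses on something with over 40 N, if the wrist force passes 120 N, or if a joint passes its speed limit or range.

ROBOT

A 6-joint arm with a two-finger parallel gripper is mounted at the origin on the work surface. World frame = base frame: x ahead of the robot, y to its left, z up, the work surface at z = 0. Lengths are in mm, angles in rad, forces in N, time in s.
With the tool pointing down it reaches from about 325 to 850 mm from the base axis. Payload 15.5 kg.
Tool frame: the origin (TCP) lies midway between the tips of the shut fingers; the grasp point (between the pads) lies 19 mm behind it; z points along the fingers, y is the line along which they close (so a half turn about z gives the same grasp; the last joint's range is limited). The gripper opens to 91 mm and grips with 3 to 60 N. Pads are 32 mm wide; open, the fingers measure 118 mm over their backs; the gripper's body (76 mm by 178 mm) begins 60 mm behind the grasp point.
Start: joints at [-1.272, 0.494, 1.345, -0, 1.302, -0.096], TCP at [240.391, -576.922, 213.915] pointing down, gripper open.
Joint ranges: [-2.91, 2.91], [-0.82, 2.16], [0.22, 2.67], [-1.22, 4.37], [0.12, 2.79], [-3.08, 3.08]. Speed limits (rad/s): [1.89, 1.89, 2.57, 3.01, 3.01, 3.01].

INTERFACE

Orientations are given as a rotation vector (axis times angle).
In Python, from bench import ctrl gives the robot as it stands.
- The arm moves only by the shell command python3 -m creep 'ROWS' [FORCE]. ROWS is JSON, a list of rows, each a list of 3 entries, a list of its own where there are three numbers: the finger opening in cm, from 0 to 9.12, then the shift along the world's x, y, z in cm, then the turn, a rotation vector about the world's x, y, z in degrees. A call has 1 to 12 rows; each row is the pose to reach, as a shift and turn from the pose commanded when the call began; what a row does not reach only later rows make up. A row lasts 1/12 s, in which the tool goes at most 41.7 mm and 7.16 degrees, less where a joint would pass 70% of its speed; a pose out of reach is approached as far as the arm can. A call with a gripper value outside its range is refused whole. The fingers move at their own pace and stop on an object; FORCE is the grip in N (left out, the last holds). Time passes only in rows, so rows that repeat a pose let the fingers close. It gives the time, the measured TCP pose, the force, the opening and the grip force at its end, in the units of the state.
- ctrl.get_obs(): the state, without advancing time (a new reading comes with each control period).
- ctrl.camera(name): name is "side" or "top" or "wrist"; returns a dict with "img" (384x512x3 uint8, red, green, blue), "intrinsics" (3x3 intrinsics, pixels), "R" (3x3) and "t" (3): a world point X has camera coordinates R X + t; the wrist camera has in their place "T_tool_cam" (4x4, takes a point from camera to tool coordinates, whose origin is the TCP and whose axes are the flange's). Camera axes: x right, y down, z forward; pixel columns grow to the right and rows downward; lengths in mm; the calibration is good to about 2 mm. A picture is of the moment at which its call begins: read the wrist's pose just before it. There is no depth.
- ctrl.finish_job(): hands the job in; it is judged then, once.
The state is a dict: "time": time; "joint_positions": joint angles; "dq": joint speeds; "joint_torque": joint torques, N m; "position": TCP position; "tcp_rot": TCP orientation; "contact_force": force on the tool from outside, world axes, zero at the start; "wrist_torque": the same for the moment, N m; "grip_width": finger opening in mm; "gripper_force": force on a finger pad.
Only numpy, scipy, OpenCV 4.12 (cv2) and the standard library are available. Lean on these libraries where they do the work, as an engineer would, in place of code of your own. Each camera call takes 0.05 s, during which the arm holds its last target. There are 200 camera calls.

## Working session

There is one attempt and no reset: what is moved stays moved. The work goes in short steps, Python scripts to look and compute and a shell command to move; the robot and the scene stay as the last step left them, time stands still between calls to the robot, and variables do not carry over. Pictures are saved under pics/ and viewed, at most 10 in all, crops included, and the job is handed in when it is done.

```bash
ls; mkdir -p pics
cat > h.py <<'E'
import numpy as np, cv2
from scipy.spatial.transform import Rotation as Ro
from bench import ctrl
def cam(n):
    o=ctrl.get_obs(); c=ctrl.camera(n); K=np.array(c["intrinsics"])
    if n=="wrist":
        T=np.eye(4); T[:3,:3]=Ro.from_rotvec(o["tcp_rot"]).as_matrix(); T[:3,3]=o["position"]
        M=np.linalg.inv(T@np.array(c["T_tool_cam"])); R,t=M[:3,:3],M[:3,3]
    else: R,t=np.array(c["R"]),np.array(c["t"])
    return c["img"],K,R,t
def ray(K,R,t,u,v,z):
    d=R.T@np.linalg.inv(K)@[u,v,1]; o=-R.T@np.array(t)
    return o+d*(z-o[2])/d[2]
def proj(K,R,t,X):
    p=K@(R@np.array(X,float)+t); return p[:2]/p[2]
def save(n,img,s=1.5): cv2.imwrite(f"pics/{n}.png",cv2.resize(img[:,:,::-1],None,fx=s,fy=s,interpolation=cv2.INTER_CUBIC))
E
python3 - <<'E'
from h import *
import pickle
d={n:cam(n) for n in("top","side")}
pickle.dump(d,open("d.pkl","wb"))
save("top0",d["top"][0]);save("side0",d["side"][0])
for n in d: print(n,-d[n][2].T@d[n][3])
print(ctrl.get_obs())
E
```

```text
pics
top [ 451.07983037    8.5799062  1239.11239023]
side [115.06171627 628.74656097 679.41103807]
{'time': 0.1, 'joint_positions': array([-1.27152480e+00,  4.94102817e-01,  1.34606911e+00,  1.03737973e-05,
        1.30246225e+00, -9.54863960e-02]), 'dq': array([ 1.93657860e-05,  6.15996290e-04, -8.62564268e-04,  1.51890906e-03,
        1.07821657e-03,  8.27059008e-04]), 'joint_torque': array([ 1.78694339e-03, -8.80238271e+01, -3.82541907e+01,  7.09758955e-02,
        4.83297952e-02,  2.45183594e-05]), 'position': array([ 240.28214562, -576.60953398,  213.40923351]), 'tcp_rot': array([-3.07957912e+00, -6.15858253e-01,  1.50731353e-04]), 'contact_force': array([ 0.04878789,  0.62698676, -0.28680829]), 'wrist_torque': array([-0.01372103, -0.03866883, -0.04379138]), 'gripper_force': 0.0, 'grip_width': 90.96810814493725}
```

View pics/top0.png

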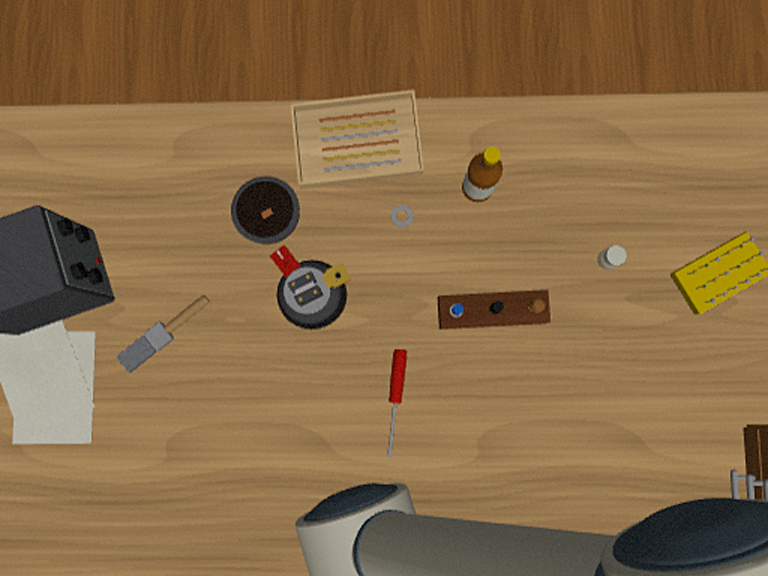

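View pics/side0.png

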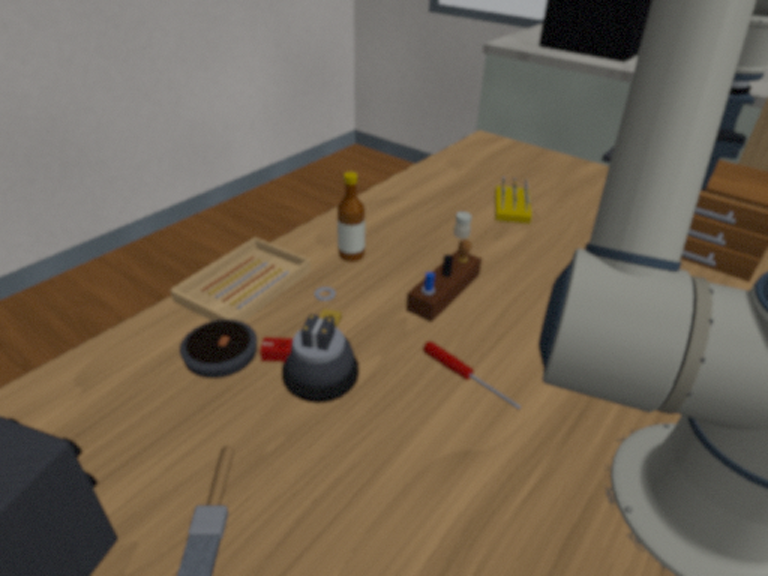

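The top view shows (at 1.5× scale) the vise at about (312,293), its red lug at (285,262) and the brass ear at (338,275). The block is at about (494,309): pin at the left end (457,310), punch in the middle, graver at the right. The side view agrees. Next I'll measure with colour masks.

```bash
cat > m.py <<'E'
from h import *
import pickle
img,K,R,t=pickle.load(open("d.pkl","rb"))["top"]
hsv=cv2.cvtColor(img,cv2.COLOR_RGB2HSV)
def blob(lo,hi,box):
    m=cv2.inRange(hsv,np.array(lo),np.array(hi)); k=np.zeros_like(m); x0,y0,x1,y1=[int(a/1.5) for a in box]; k[y0:y1,x0:x1]=255; m&=k
    n,l,s,c=cv2.connectedComponentsWithStats(m); i=1+np.argmax(s[1:,4]); return c[i],s[i],(l==i).astype(np.uint8)
def show(n,lo,hi,box,z):
    c,s,m=blob(lo,hi,box); P=ray(K,R,t,*c,z); r=cv2.minAreaRect(cv2.findContours(m,0,2)[0][0]); print(n,c,s[4],P.round(1),r); return P
pin=show("pin",(100,120,60),(130,255,255),(430,280,480,340),80)
lug=show("lug",(0,150,80),(8,255,255),(260,230,310,285),70)
ear=show("ear",(20,120,60),(32,255,255),(310,250,360,300),83)
blk=show("block",(0,80,20),(15,255,120),(430,280,560,340),45)
bowl=show("vise dark",(0,0,0),(180,90,75),(270,250,355,335),60)
col=show("collar",(0,0,85),(180,60,200),(280,262,335,320),83)
for n,P in(("lug",lug),("ear",ear)):
    for c0 in(bowl,col): d=P-c0; print(n,np.hypot(*d[:2]),np.degrees(np.arctan2(d[1],d[0])))
E
python3 m.py
```

```text
pin [304.75609756 205.68292683] 41 [ 551.3 -100.3   80. ] ((304.5, 206.0), (6.0, 7.0), 90.0)
lug [189.59803922 173.49509804] 204 [644.1 209.7  70. ] ((189.52001953125, 173.36000061035156), (17.600000381469727, 12.399999618530273), 53.13010025024414)
ear [223.60309278 183.56701031] 194 [613.3 115.7  83. ] ((223.30003356933594, 183.60000610351562), (12.969193458557129, 16.099689483642578), 63.43495178222656)
block [329.24109589 205.91917808] 1460 [ 552.8 -170.5   45. ] ((328.7738037109375, 205.9292449951172), (22.90911865234375, 74.44076538085938), 86.8201675415039)
vise dark [209.11516315 205.39539347] 521 [557.1 157.6  60. ] ((206.32760620117188, 202.5113525390625), (45.539344787597656, 31.32489013671875), 8.32564926147461)
collar [203.96975806 194.05241935] 496 [585.7 168.5  83. ] ((203.36985778808594, 193.51368713378906), (31.035221099853516, 29.711048126220703), 65.55604553222656)
lug 101.4111254398195 30.902798312899744
lug 71.45533387080172 35.171470803338416
ear 70.08933352807246 -36.67019131391981
ear 59.56748981806887 -62.383281065283526
```

```bash
python3 -m creep '[[9.1,[1.6,3.7,0],[0,0,5]],[9.1,[3.2,7.4,0],[0,0,10]],[9.1,[4.8,11.1,0],[0,0,15]],[9.1,[6.4,14.8,0],[0,0,20]],[9.1,[8,18.5,0],[0,0,25]],[9.1,[9.6,22.2,0],[0,0,30]],[9.1,[11.2,25.9,0],[0,0,35]],[9.1,[12.8,29.6,0],[0,0,40]],[9.1,[14.4,33.3,0],[0,0,45]],[9.1,[16,37,0],[0,0,50]],[9.1,[17.6,40.7,0],[0,0,55]],[9.1,[19.2,44.4,0],[0,0,60]]]'
python3 -m creep '[[9.1,[1.6,3.7,0],[0,0,5]],[9.1,[3.2,7.4,0],[0,0,10]],[9.1,[4.8,11.1,0],[0,0,15]],[9.1,[6.4,14.8,0],[0,0,20]],[9.1,[8,18.5,0],[0,0,25]],[9.1,[9.6,22.2,0],[0,0,30]],[9.1,[11.2,25.9,0],[0,0,35]],[9.1,[13,28,0],[0,0,35.5]],[9.1,[15.5,30.1,0],[0,0,35.5]],[9.1,[15.5,30.1,0],[0,0,35.5]],[9.1,[15.5,30.1,0],[0,0,35.5]]]'
python3 - <<'E'
from h import *
import pickle
c=cam("wrist"); pickle.dump(c,open("w1.pkl","wb")); save("w1",c[0]); o=ctrl.get_obs(); print(o["position"],o["tcp_rot"]); print(proj(*c[1:],[585.7,168.5,117]))
E
```

```text
time: 1.1
position: [432.6, -131.0, 213.9]
tcp_rot: [-2.355, -2.079, 0.0]
contact_force: [1.3, 0.5, -1.1]
grip_width: 91.3
gripper_force: 0.0
time: 2.02
position: [587.8, 169.1, 213.1]
tcp_rot: [-1.613, -2.695, 0.001]
contact_force: [1.4, 1.0, -0.0]
grip_width: 91.2
gripper_force: 0.0
[587.09383506 168.26395115 213.26785214] [-1.61390471e+00 -2.69438386e+00  1.37633555e-03]
[252.04436236 201.63117653]
```

View pics/w1.png

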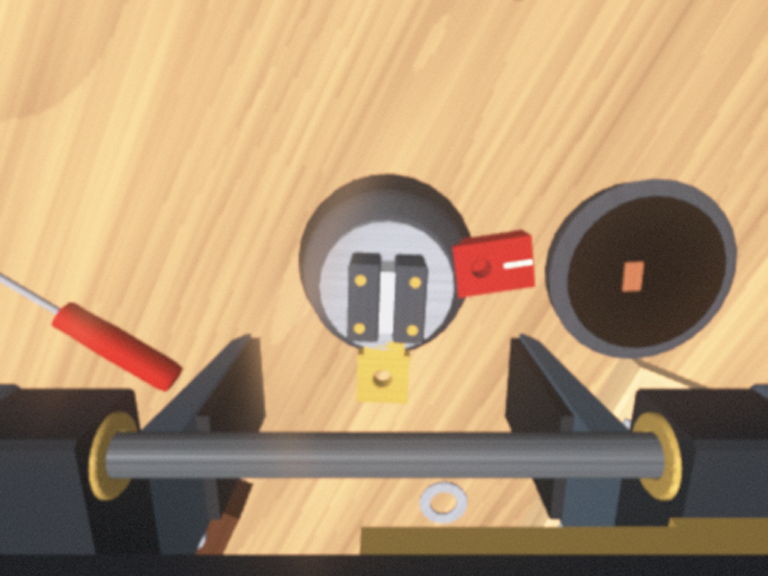

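The wrist view (at 1.5× scale) shows the jaws centred at (387,305) from their four screws, the ear hole at (382,377) and the lug hole at (481,267).

```bash
cat > fit.py <<'E'
from h import *
import sys,pickle
def measure(c,scr,earuv,luguv,s=1.5):
    img,K,R,t=c; g=cv2.cvtColor(img,cv2.COLOR_RGB2GRAY).astype(float); hsv=cv2.cvtColor(img,cv2.COLOR_RGB2HSV)
    def cen(uv,w,r=6):
        x,y=[int(round(a/s)) for a in uv]; p=w[y-r:y+r+1,x-r:x+r+1]; p=np.clip(p-np.percentile(p,40),0,None); yy,xx=np.mgrid[-r:r+1,-r:r+1]
        return np.array([x+(p*xx).sum()/p.sum(),y+(p*yy).sum()/p.sum()])
    out={}
    out["jaws"]=np.mean([ray(K,R,t,*cen(u,hsv[:,:,1].astype(float)*g),117) for u in scr],0)
    if earuv: out["ear"]=ray(K,R,t,*cen(earuv,255-g),83)
    if luguv: out["lug"]=ray(K,R,t,*cen(luguv,255-g),70)
    for k,P in out.items():
        d=P-out["jaws"]; print(k,P.round(1),"r",np.hypot(*d[:2]).round(1),"ang",np.degrees(np.arctan2(d[1],d[0])).round(2))
    return out
if __name__=="__main__":
    measure(pickle.load(open("w1.pkl","rb")),[(361,280),(415,282),(359,328),(412,330)],(382,377),(481,267))
    y=Ro.from_rotvec(ctrl.get_obs()["tcp_rot"]).as_matrix()[:,1]; print("yaw",np.degrees(np.arctan2(y[1],y[0])))
E
python3 fit.py
```

```text
jaws [590.4 169.2 117. ] r 0.0 ang 0.0
ear [617.  111.6  83. ] r 63.4 ang -65.25
lug [640.5 205.   70. ] r 61.6 ang 35.49
yaw 28.157768565233663
```

```bash
python3 -m creep '[[9.1,[0.3,0.1,-3],[0,0,-3]],[9.1,[0.3,0.1,-6],[0,0,-3]],[9.1,[0.3,0.1,-9],[0,0,-3]],[9.1,[0.3,0.1,-11.5],[0,0,-3]],[9.1,[0.3,0.1,-12.5],[0,0,-3]],[9.1,[0.3,0.1,-12.5],[0,0,-3]],[5,[0.3,0.1,-12.5],[0,0,-3]],[4,[0.3,0.1,-12.5],[0,0,-3]],[4,[0.3,0.1,-12.5],[0,0,-3]],[4,[0.3,0.1,-12.5],[0,0,-3]],[4,[0.3,0.1,-12.5],[0,0,-3]],[4,[0.3,0.1,-12.5],[0,0,-3]]]' 15
```

```text
time: 3.07
position: [590.6, 169.2, 89.5]
tcp_rot: [1.685, 2.651, 0.001]
contact_force: [0.4, 0.4, 0.1]
grip_width: 54.1
gripper_force: 0.0
```

```bash
python3 -m creep '[[4,[0,0,0],[0,0,0]],[4,[0,0,0],[0,0,0]],[4,[0,0,0],[0,0,0]],[4,[0,0,0],[0,0,0]],[4,[0,0,0],[0,0,0]],[4,[0,0,0],[0,0,0]]]' 15
python3 -c "
from h import *
y=Ro.from_rotvec(ctrl.get_obs()['tcp_rot']).as_matrix()[:,1]; print('yaw',np.degrees(np.arctan2(y[1],y[0])))"
```

```text
time: 3.57
position: [589.1, 168.8, 88.9]
tcp_rot: [-1.684, -2.65, 0.003]
contact_force: [-7.6, -3.2, 7.4]
grip_width: 43.9
gripper_force: 15.0
yaw 25.12304035288271
```

```bash
python3 -m creep '[[4,[-0.05,0,0],[0,0,5]],[4,[-0.1,-0.05,0],[0,0,10]],[4,[-0.1,-0.05,0],[0,0,15]],[4,[-0.1,-0.05,0],[0,0,20]],[4,[-0.1,-0.05,0],[0,0,25]],[4,[-0.1,-0.05,0],[0,0,30]],[4,[-0.1,-0.05,0],[0,0,35]],[4,[-0.1,-0.05,0],[0,0,40]],[4,[-0.1,-0.05,0],[0,0,45]],[4,[-0.1,-0.05,0],[0,0,50]],[4,[-0.1,-0.05,0],[0,0,55]],[4,[-0.1,-0.05,0],[0,0,60]]]'
python3 -m creep '[[4,[0,0,0],[0,0,5]],[4,[0,0,0],[0,0,10]],[4,[0,0,0],[0,0,15]],[4,[0,0,0],[0,0,20]],[4,[0,0,0],[0,0,25]],[4,[0,0,0],[0,0,30]],[4,[0,0,0],[0,0,35]],[4,[0,0,0],[0,0,38]],[4,[0,0,0],[0,0,40.3]],[4,[0,0,0],[0,0,40.3]],[4,[0,0,0],[0,0,40.3]],[4,[0,0,0],[0,0,40.3]]]'
python3 - <<'E'
from h import *
import pickle
c=cam("wrist"); pickle.dump(c,open("w2.pkl","wb")); save("w2",c[0])
y=Ro.from_rotvec(ctrl.get_obs()['tcp_rot']).as_matrix()[:,1]; print('yaw',np.degrees(np.arctan2(y[1],y[0])))
print(proj(*c[1:],[640.5,205,70])*1.5,proj(*c[1:],[640.5,205,83])*1.5)
E
```

```text
time: 4.57
position: [588.3, 167.7, 88.9]
tcp_rot: [-0.127, -3.137, 0.002]
contact_force: [-5.6, -8.0, 7.1]
grip_width: 44.0
gripper_force: 15.0
time: 5.57
position: [588.6, 166.9, 88.9]
tcp_rot: [0.955, -2.99, 0.003]
contact_force: [-5.0, -14.2, 6.6]
grip_width: 43.7
gripper_force: 15.0
yaw 125.42541152407051
[384.90985472 488.28230073] [384.89732723 508.46971886]
```

View pics/w2.png

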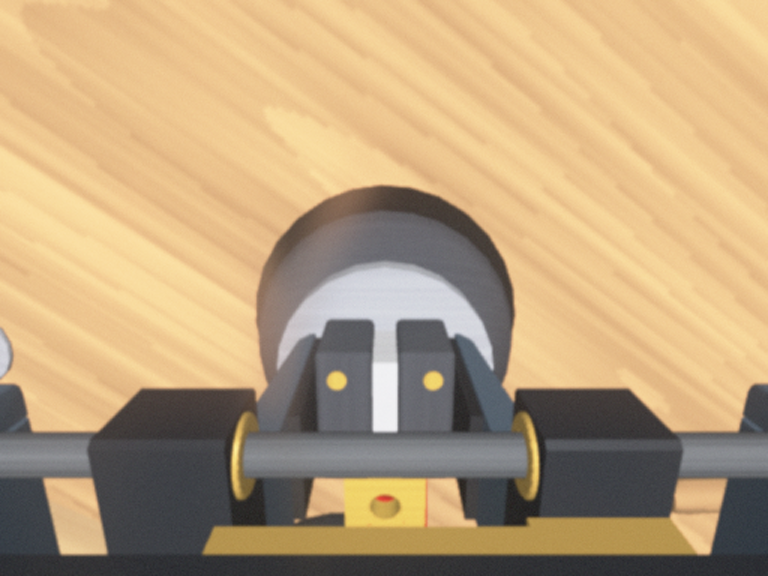

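The ear hole at (385,506) is where the lug hole was predicted (385,508), with the lug showing through it. I'll release, raise the hand and look again.

```bash
python3 -m creep '[[9.1,[0,0,0],[0,0,0]],[9.1,[0,0,0],[0,0,0]],[9.1,[0,0,0],[0,0,0]],[9.1,[0,0,0],[0,0,0]],[9.1,[0,0,0],[0,0,0]],[9.1,[0,0,2.5],[0,0,0]],[9.1,[0,0,5.5],[0,0,0]],[9.1,[0,0,9],[0,0,0]],[9.1,[0,0,12.5],[0,0,0]],[9.1,[0,0,12.5],[0,0,0]],[9.1,[0,0,12.5],[0,0,0]]]'
python3 - <<'E'
from h import *
import pickle
c=cam("wrist"); pickle.dump(c,open("w3.pkl","wb")); save("w3",c[0][120:312,156:356],3)
E
```

```text
time: 6.53
position: [590.5, 168.9, 216.0]
tcp_rot: [-0.955, 2.989, -0.001]
contact_force: [-0.6, -1.1, -1.1]
grip_width: 91.0
gripper_force: 0.0
```

View pics/w3.png

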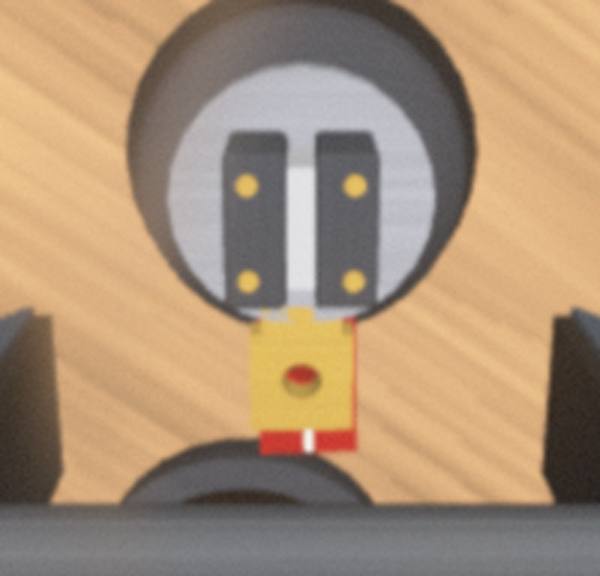

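The crop shows the head gripped true to the hand, but the lug's centre and white line sit about 6.5 px (2 mm) to the right of the ear's centre (308 against 302). That means about 2° more anticlockwise, so I'll regrip and correct.

```bash
python3 -m creep '[[7,[0,0,-4],[0,0,0]],[6,[0,0,-8],[0,0,0]],[6,[0,0,-11.5],[0,0,0]],[6,[0,0,-12.5],[0,0,0]],[6,[0,0,-12.5],[0,0,0]],[4,[0,0,-12.5],[0,0,0]],[4,[0,0,-12.5],[0,0,0]],[4,[0,0,-12.5],[0,0,0]],[4,[0,0,-12.5],[0,0,0]],[4,[0,0,-12.5],[0,0,0]],[4,[0,0,-12.5],[0,0,0]],[4,[0,0,-12.5],[0,0,0]]]' 15
python3 -m creep '[[4,[0,0,0],[0,0,0]],[4,[0,0,0],[0,0,1]],[4,[0,0,0],[0,0,2]],[4,[0,0,0],[0,0,2]],[4,[0,0,0],[0,0,2]],[4,[0,0,0],[0,0,2]],[7,[0,0,0],[0,0,2]],[7,[0,0,0],[0,0,2]],[7,[0,0,0],[0,0,2]],[7,[0,0,2.5],[0,0,2]],[7,[0,0,5.5],[0,0,2]],[7,[0,0,9],[0,0,2]]]'
python3 -m creep '[[9.1,[0,0,3],[0,0,0]],[9.1,[0,0,3.5],[0,0,0]],[9.1,[0,0,3.5],[0,0,0]]]'
python3 - <<'E'
from h import *
import pickle
c=cam("wrist"); pickle.dump(c,open("w4.pkl","wb")); save("w4",c[0][120:312,156:356],3)
y=Ro.from_rotvec(ctrl.get_obs()['tcp_rot']).as_matrix()[:,1]; print('yaw',np.degrees(np.arctan2(y[1],y[0])))
E
```

```text
time: 7.58
position: [590.0, 167.8, 89.3]
tcp_rot: [-0.955, 2.992, -0.002]
contact_force: [3.9, -8.5, -4.6]
grip_width: 43.8
gripper_force: 15.0
time: 8.58
position: [588.4, 168.6, 179.0]
tcp_rot: [1.007, -2.973, -0.001]
contact_force: [0.3, -0.3, 0.4]
grip_width: 70.2
gripper_force: 0.0
time: 8.83
position: [590.5, 169.0, 216.5]
tcp_rot: [-1.007, 2.971, -0.001]
contact_force: [0.6, -0.6, -0.7]
grip_width: 87.0
gripper_force: 0.0
yaw 127.42871298966975
```

View pics/w4.png

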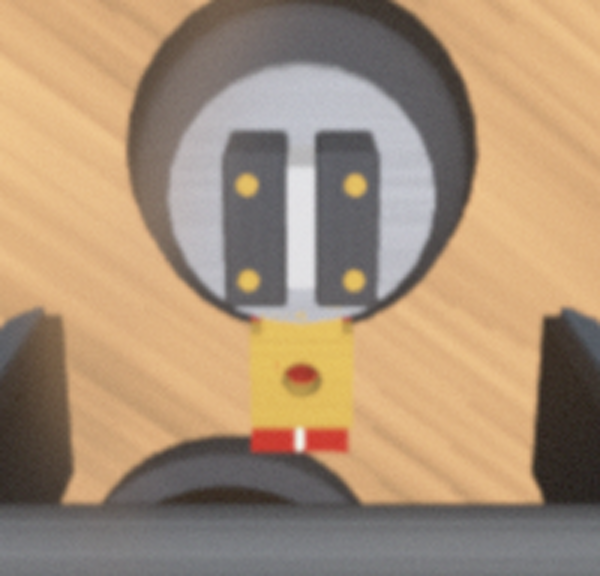

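Ear and lug now agree to within 1 mm (column 302 against 300). Next I'll measure the ear hole and go over the pin.

```bash
cat >> fit.py <<'E'
    s=[(156+a/3,120+b/3) for a,b in((247,185),(355,185),(249,282),(354,281))]
    measure(pickle.load(open("w4.pkl","rb")),s,(256.6,246.5),None,1)
E
python3 fit.py
python3 -m creep '[[6,[-0.5,-3.4,0],[0,0,0]],[6,[-1,-6.8,0],[0,0,0]],[6,[-1.5,-10.2,0],[0,0,0]],[6,[-2,-13.6,0],[0,0,0]],[6,[-2.5,-17,0],[0,0,0]],[6,[-3,-20.4,0],[0,0,0]],[6,[-3.5,-23.8,0],[0,0,0]],[6,[-3.9,-26.9,0],[0,0,0]],[6,[-3.9,-26.9,0],[0,0,0]],[6,[-3.9,-26.9,0],[0,0,0]],[6,[-3.9,-26.9,0],[0,0,0]]]'
python3 - <<'E'
from h import *
import pickle
c=cam("wrist"); pickle.dump(c,open("w5.pkl","wb")); save("w5",c[0])
img,K,R,t=c; m=cv2.inRange(cv2.cvtColor(img,cv2.COLOR_RGB2HSV),np.array((100,140,50)),np.array((130,255,255)))
for k in cv2.findContours(m,0,2)[0]:
    if cv2.contourArea(k)>60:
        M=cv2.moments(k);p=(M["m10"]/M["m00"],M["m01"]/M["m00"]);print(p,cv2.contourArea(k),cv2.boundingRect(k),ray(K,R,t,*p,86),ray(K,R,t,*p,75))
E
```

```text
jaws [590.4 169.2 117. ] r 0.0 ang 0.0
ear [617.  111.6  83. ] r 63.4 ang -65.25
lug [640.5 205.   70. ] r 61.6 ang 35.49
yaw 127.42871298966975
jaws [590.4 169.2 117. ] r 0.0 ang 0.0
ear [637.2 205.4  83. ] r 59.2 ang 37.75
time: 9.8
position: [549.8, -100.0, 212.7]
tcp_rot: [1.006, -2.974, -0.002]
contact_force: [-0.0, -0.2, -0.9]
grip_width: 60.2
gripper_force: 0.0
(253.09294871794873, 189.12179487179486) 312.0 (245, 177, 17, 25) [ 550.71018657 -101.67144086   86.        ] [553.14376519 -99.92595666  75.        ]
```

View pics/w5.png

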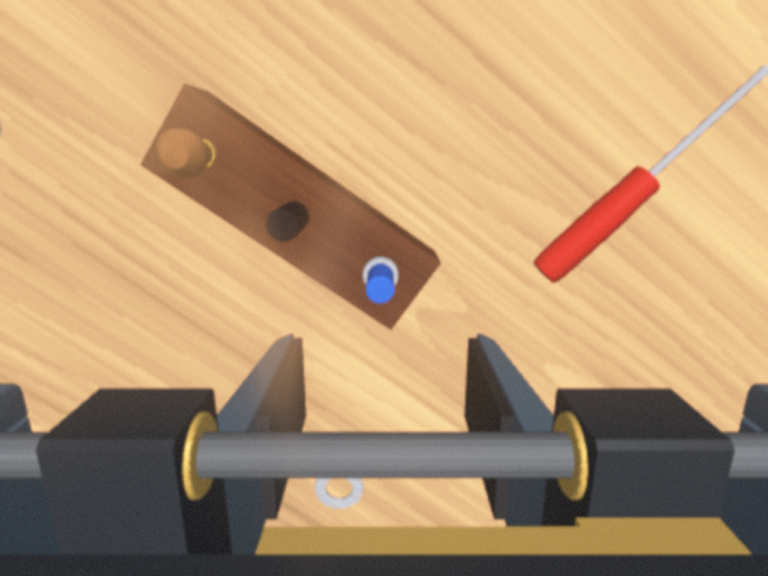

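The block lies diagonally in view, with the pin's bright blue handle top at about (380,290) (1.5× scale). The fingers clear the punch at (288,221).

Run:
```python
from h import *
import pickle
img,K,R,t=pickle.load(open("w5.pkl","rb"))
h=cv2.cvtColor(img,cv2.COLOR_RGB2HSV); m=cv2.inRange(h,np.array((100,140,50)),np.array((130,255,255)))
ys,xs=np.where(m); print(np.array([[int(np.median(h[y,xs[ys==y],2])),(ys==y).sum()] for y in sorted(set(ys))]).T)
x,y,w,hh=cv2.boundingRect(m); r=w/2
q=(xs[ys>y+hh-w].mean(), y+hh-w/2); print(q,ray(K,R,t,*q,86), ctrl.get_obs()["position"])
```

```text
[[180 180 178 179 178 180 187 208 226 235 236 236 235 236 235 235 235 234
  234 234 233 232 231 226 198]
 [  6   9  11  12  14  14  14  15  15  15  15  17  17  17  17  17  17  17
   17  17  15  13  11   9   2]]
(np.float64(253.00429184549355), 193.5) [554.08867682 -99.2097378   86.        ] [549.98268721 -99.53548246 212.95668473]
```

```bash
python3 -m creep '[[5.5,[0.4,0,-3.5],[0,0,0]],[5,[0.4,0,-7],[0,0,0]],[5,[0.4,0,-10],[0,0,0]],[5,[0.4,0,-12.5],[0,0,0]],[5,[0.4,0,-14.5],[0,0,0]],[5,[0.4,0,-15.8],[0,0,0]],[5,[0.4,0,-15.8],[0,0,0]],[1,[0.4,0,-15.8],[0,0,0]],[1,[0.4,0,-15.8],[0,0,0]],[1,[0.4,0,-15.8],[0,0,0]],[1,[0.4,0,-15.8],[0,0,0]],[1,[0.4,0,-15.8],[0,0,0]]]' 20
python3 -m creep '[[1,[0,0,0],[0,0,0]],[1,[0,0,0],[0,0,0]],[1,[0,0,0],[0,0,0]],[1,[0,0,0],[0,0,0]],[1,[0,0,0],[0,0,0]]]'
```

```text
time: 10.85
position: [554.8, -100.4, 56.7]
tcp_rot: [-1.008, 2.975, -0.001]
contact_force: [0.9, 0.2, -0.6]
grip_width: 19.2
gripper_force: 0.0
time: 11.27
position: [554.7, -100.5, 56.6]
tcp_rot: [-1.007, 2.975, -0.001]
contact_force: [-1.1, 2.3, 7.8]
grip_width: 17.2
gripper_force: 20.0
```

```bash
python3 -m creep '[[1,[0,0,1.5],[0,0,0]],[1,[0,0,4],[0,0,0]],[1,[0,0,7],[0,0,0]],[1,[0,0,10],[0,0,0]],[1,[0,0,12],[0,0,0]],[1,[0.9,3.3,12],[0,0,0]],[1,[1.8,6.6,12],[0,0,0]],[1,[2.7,9.9,12],[0,0,0]],[1,[3.6,13.2,12],[0,0,0]],[1,[4.5,16.5,12],[0,0,0]],[1,[5.4,19.8,12],[0,0,0]],[1,[6.3,23.1,12],[0,0,0]]]'
python3 -m creep '[[1,[0.9,3,0],[0,0,0]],[1,[1.8,6,0],[0,0,0]],[1,[2.2,7.5,0],[0,0,0]],[1,[2.2,7.5,-1.5],[0,0,0]],[1,[2.2,7.5,-3],[0,0,0]],[1,[2.2,7.5,-3.5],[0,0,0]],[1,[2.2,7.5,-3.5],[0,0,0]],[1,[2.2,7.5,-3.5],[0,0,0]],[1,[2.2,7.5,-3.5],[0,0,0]]]'
python3 - <<'E'
from h import *
import pickle
d={n:cam(n) for n in("wrist","side","top")}; pickle.dump(d,open("d6.pkl","wb"))
print(ctrl.get_obs()["position"])
a=cv2.resize(d["wrist"][0][150:384,100:412],None,fx=1.5,fy=1.5)
s=proj(*d["side"][1:],[640,206,90]).astype(int); b=cv2.resize(d["side"][0][s[1]-45:s[1]+45,s[0]-45:s[0]+45],(351,351),interpolation=cv2.INTER_CUBIC)
print(s); cv2.imwrite("pics/w6.png",np.hstack([cv2.resize(a,(420,351)),b])[:,:,::-1])
E
```

```text
time: 12.27
position: [617.4, 132.2, 176.1]
tcp_rot: [-1.008, 2.976, -0.0]
contact_force: [0.6, -0.3, -1.3]
grip_width: 17.4
gripper_force: 20.0
time: 13.02
position: [639.9, 205.3, 141.9]
tcp_rot: [-1.007, 2.975, -0.0]
contact_force: [0.2, 0.3, -0.5]
grip_width: 17.3
gripper_force: 20.0
[639.75640106 205.45332239 141.72270191]
[185 222]
```

View pics/w6.png

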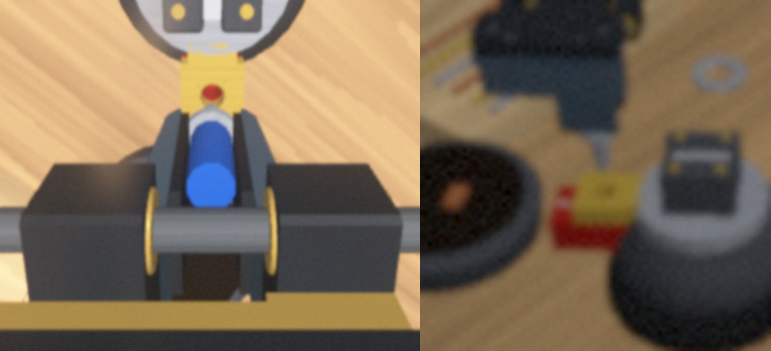

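Left panel: the pin, its shoulder and its tip (212,108) line up with the ear hole (212,95). Right panel: the side view shows the pin upright above the ear. Next I'll check the radial offset with a ray at the tip.

Run:
```python
from h import *
import pickle
d=pickle.load(open("d6.pkl","rb")); img,K,R,t=d["wrist"]
for z,p in((100,(257.5,222)),(83,(257.5,213.3))): print(z,p,ray(K,R,t,*p,z).round(1))
print("pred hole px",proj(K,R,t,[639.8,206.3,83]),"pred tip px",proj(K,R,t,[639.7,205.4,100]))
save("w7",img[196:236,230:290],10)
```

```text
100 (257.5, 222) [638.7 206.3 100. ]
83 (257.5, 213.3) [638.5 206.2  83. ]
pred hole px [256.480234  214.6879311] pred tip px [255.50666979 222.31128545]
```

View pics/w7.png

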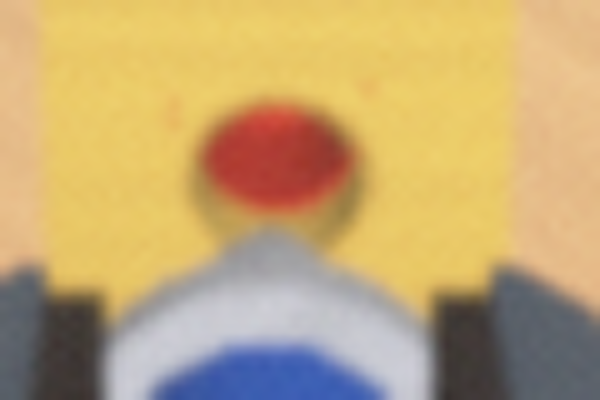

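Tip and hole agree within about 1 mm, so I'll insert.

```bash
python3 -m creep '[[1,[0,0,-0.7],[0,0,0]],[1,[0,0,-1.3],[0,0,0]],[1,[0,0,-1.7],[0,0,0]],[1,[0,0,-2],[0,0,0]],[1,[0,0,-2.3],[0,0,0]],[1,[0,0,-2.6],[0,0,0]],[1,[0,0,-2.6],[0,0,0]]]'
python3 -m creep '[[1,[0,0,-0.3],[0,0,0]],[1,[0,0,-0.6],[0,0,0]],[1,[0,0,-0.9],[0,0,0]],[1,[0,0,-1.1],[0,0,0]],[1,[0,0,-1.1],[0,0,0]]]'
```

```text
time: 13.75
position: [639.2, 205.5, 114.2]
tcp_rot: [1.008, -2.975, -0.0]
contact_force: [0.5, 0.5, -1.2]
grip_width: 17.1
gripper_force: 20.0
time: 14.17
position: [639.3, 205.6, 103.4]
tcp_rot: [1.008, -2.975, -0.0]
contact_force: [0.8, -0.3, -1.0]
grip_width: 17.4
gripper_force: 20.0
```

Tip is at about 62 mm, inside the lug hole, with almost no force.

```bash
python3 -m creep '[[1,[0,0,-0.3],[0,0,0]],[1,[0,0,-0.6],[0,0,0]],[1,[0,0,-0.8],[0,0,0]],[1,[0,0,-0.9],[0,0,0]],[1,[0,0,-0.9],[0,0,0]],[1,[0,0,-0.95],[0,0,0]],[1,[0,0,-0.95],[0,0,0]]]'
```

```text
time: 14.75
position: [639.5, 205.6, 94.6]
tcp_rot: [-1.008, 2.975, -0.0]
contact_force: [0.4, 0.6, 0.3]
grip_width: 17.5
gripper_force: 20.0
```

```bash
python3 -m creep '[[1,[0,0,-0.1],[0,0,0]],[1,[0,0,-0.2],[0,0,0]],[1,[0,0,-0.2],[0,0,0]],[1,[0,0,-0.2],[0,0,0]]]'
```

```text
time: 15.08
position: [640.0, 205.5, 94.2]
tcp_rot: [-1.007, 2.974, -0.001]
contact_force: [-5.0, -2.6, 22.1]
grip_width: 17.8
gripper_force: 20.0
```

The shoulder is seated: 22 N upward and no further travel. I'll open the fingers (the punch and bowl are clear) and withdraw.

```bash
python3 -m creep '[[1,[0,0,0.15],[0,0,0]],[4.5,[0,0,0.15],[0,0,0]],[4.5,[0,0,0.15],[0,0,0]],[4.5,[0,0,0.15],[0,0,0]],[4.5,[0,0,0.15],[0,0,0]],[4.5,[0,0,0.15],[0,0,0]],[4.5,[0,0,1.5],[0,0,0]],[4.5,[0,0,4],[0,0,0]],[4.5,[0,0,7],[0,0,0]],[4.5,[0,0,10],[0,0,0]],[4.5,[0,0,12],[0,0,0]],[4.5,[0,0,12],[0,0,0]]]'
python3 - <<'E'
from h import *
d={n:cam(n) for n in("wrist","side")}
a=cv2.resize(d["wrist"][0][120:312,156:356],(400,384))
b=cv2.resize(d["side"][0][177:267,140:230],(384,384),interpolation=cv2.INTER_CUBIC)
cv2.imwrite("pics/w8.png",np.hstack([a,b])[:,:,::-1])
E
```

```text
time: 16.08
position: [641.4, 206.1, 217.2]
tcp_rot: [-1.006, 2.969, -0.001]
contact_force: [-0.2, 0.3, 0.4]
grip_width: 44.8
gripper_force: 0.0
```

View pics/w8.png

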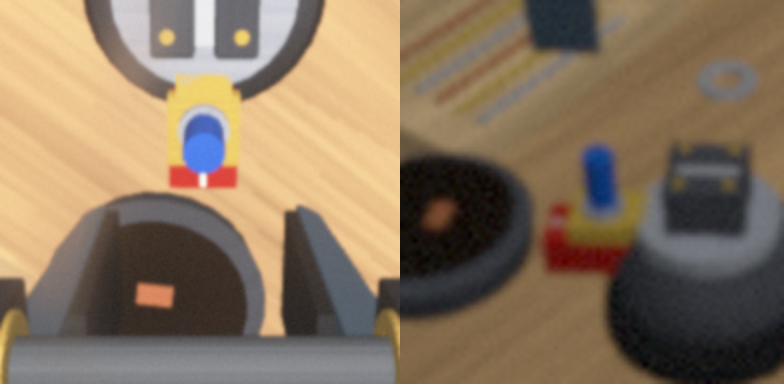

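Both views show the pin upright with its shoulder flat on the ear (left panel about (204,140)). The ear is over the lug and the gripper is clear.

```bash
python3 -c "
from bench import ctrl
print(ctrl.finish_job())"
```

```text
the job is handed in; nothing more can be done
None
```

The head is turned into line and the index pin is through both holes with its shoulder home on the ear; I let go, backed the gripper clear and handed the job in at about 16 s, but no verdict came back.

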